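# Pin a shim pack in its fixture

### The arm

A 7-joint arm with a two-finger parallel gripper is mounted at the origin on the work surface. World frame = base frame: x ahead of the robot, y to its left, z up, the work surface at z = 0. Lengths are in m, angles in rad, forces in N, time in s.
With the tool pointing down it reaches from about 0.425 to 0.925 m from the base axis. Payload 6.8 kg.
Tool frame: the origin (TCP) lies midway between the tips of the shut fingers; the grasp point (between the pads) lies 19 mm behind it; z points along the fingers, y is the direction in which the jaws open and shut (so a half turn about z gives the same grasp; the last joint's range is limited). The gripper opens to 85 mm and grips with 20 to 120 N. Pads are 22 mm wide; open, the fingers measure 114 mm over their backs; the gripper's body (76 mm by 85 mm) begins 54 mm behind the grasp point. The pads swing forward as they close: fully open they stand 13 mm farther back than shut.
Start: joints at [1.024, 0.477, 0.022, 1.555, -0.011, 1.109, -0.083], TCP at [0.287, -0.611, 0.231] pointing down, gripper open.
Joint ranges: [-2.96, 2.96], [-0.34, 2.1], [-1.41, 1.46], [0.24, 2.44], [-1.37, 4.51], [0.17, 1.92], [-2.96, 2.96]. Speed limits (rad/s): [2.39, 2.39, 3.14, 3.14, 3.14, 3.14, 3.14].

### API

Orientations are given as a unit quaternion [w, x, y, z].
In Python, from station import bot gives the robot as it stands.
- The arm moves only by the shell command python3 -m jog 'ROWS' [FORCE]. ROWS is JSON, a list of rows, each a list of 3 entries, a list of its own where there are three numbers: the shift along the tool's x, y, z in mm, then the turn, a rotation vector about the tool's x, y, z in degrees, then the closure, from -1 (fully open) to 1 (shut). A call has 1 to 12 rows; each row shifts and turns the commanded pose from where the row before left it, along the tool's axes as they then stand; what a row does not reach is not made up. A row lasts 1/8 s, in which the tool goes at most 62.5 mm and 10.7 degrees, less where a joint would pass 70% of its speed; a pose out of reach is approached as far as the arm can. A call is refused whole if a number of a shift passes 62.5 or a number of a turn 10.7, either way. A call with a gripper value outside its range is refused whole. The fingers move at their own pace and stop on an object; FORCE is the grip in N (left out, the last holds). Time passes only in rows, so rows that do not move let the fingers close. It gives the time, the measured TCP pose, the force and the opening at its end, in the units of the state.
- bot.get_obs(): the state, without advancing time (a new reading comes with each control period).
- bot.read_camera(name): name is "side" or "top" or "wrist"; returns (picture, depth): 480x640x3 uint8, red, green, blue; 480x640 float32, m along the optical axis (not along the pixel's ray), 0 where there is no reading.
- bot.camera_info(name): a dict with "fx", "fy", "cx", "cy" (pixels), "world_from_camera" (4x4, takes a point from camera to world coordinates); the wrist camera has in their place "mount" (4x4, takes a point from camera to tool coordinates, whose origin is the TCP and whose axes are the flange's). Camera axes: x right, y up, looking along -z (the intrinsics and any distortion apply to the point x, -y, -z); pixel columns grow to the right and rows downward; lengths in m; the calibration is good to about 2 mm. A picture is of the moment at which its call begins: read the wrist's pose just before it. camera_info takes no time and is no camera call.
- bot.hand_in(): hands the job in, once; it reports no verdict.
Trained networks look in the newest picture that a camera, given by its name, has taken for a name from the list of things; names that differ only in an ending like _2 or _b are one class to them, and where a whole thing is asked for, a point or a joint stands for the part that bears it (a point fixed in the world has none). Each returns a list of dicts, best first, with "score" (0 to 1); they miss things now and then, are a little off and sometimes report something else, mostly with a low value. They report only what shows in the picture. A call takes as long as a camera call. They do not tell look-alikes from the thing itself.
- bot.find_in(camera, thing): "xy" ([column, row] as shares, 0 to 1, of the picture: columns of its width, rows of its height, amid what is visible of it).
- bot.cut_out(camera, thing): "pixels" (480x640 bool, what is visible of it) and "xy" ([column, row] as shares, 0 to 1, of the picture: columns of its width, rows of its height, amid what is visible of it).
- bot.landmark_of(camera, thing): "xy" ([column, row] as shares, 0 to 1, of the picture: columns of its width, rows of its height: a listed point, or the origin of a listed thing).
The state is a dict: "t": time; "q": joint angles; "joint_vel": joint speeds; "joint_torque": joint torques, N m; "eef_pos": TCP position; "tool_rot": TCP orientation; "contact_force": force on the tool from outside, world axes, zero at the start; "torque": the same for the moment, N m; "gripper_width": opening from 0.0 (shut) to 1.0 (fully open).
Only numpy, scipy, OpenCV 4.12 (cv2) and the standard library are available. Lean on these libraries where they do the work, as an engineer would, in place of code of your own. Each camera call takes 0.05 s, during which the arm holds its last target.

### The job

Draw the orange-handled locating pin out of its grey holder, feel for and jog the holes of the three loose plates in the black fixture into line, and pass the pin through all three into the fixture until its collar sits flat on the top plate, then let go of it. Work gently, never forcing a plate that blocks the pin, and leave the wrench, the jar and the bearing where they are.

Things in the scene. Friction and masses are not known exactly. Their poses are not given: they have to be found in the camera images.
- pin: Locating pin, 83 mm long, 0.18 kg, z up along it; origin: centre of the nose's lower face. Steel nose 10 mm diameter for the first 4 mm (edge bevelled 0.5 mm), cone growing to 14 mm diameter at height 14 mm, 14 mm shaft up to 40 mm, then collar and grip. It starts hanging by its collar in the holder, origin 4 mm above the table.
- pin_collar (a point): Centre of the underside of the pin's dark collar, 40 mm above the pin's origin. Collar: 30 mm diameter, 5 mm thick. Above it the orange grip, 20 x 20 mm square (faces square to the pin's x and y), 38 mm high. In the holder the collar rests on the holder's top.
- holder: Fixed grey block 70 x 70 x 44 mm with an 18 mm hole, 42 mm deep, in the middle of its top, in which the pin starts. Origin: centre of the underside; z up.
- fixture: Fixed black block 130 (x) x 110 (y) x 26 mm, origin at the centre of the underside, z up. Blue fences 16 mm high stand on its top, mid-side, and enclose a pocket 96 (x) x 76 (y) mm centred on the block, in which the pack of three loose plates lies. The load on the fixture, the plates' weight of 4 to 8 N included, must stay under 60 N; pushing on a blocked plate raises it fast.
- fixture_hole (a point): Mouth centre of the fixture's blind hole (16 mm diameter, 24 mm deep), middle of its top face, 26 mm above its origin, hidden under the plates. z up. With the pin home its nose face is 22 mm below this point. The nose enters a hole when within about 3 mm of its centre; inside a plate's hole it drags that plate along, which slides easily (all is oiled).
- pack (a point): Middle of the pocket at the height of the pack's top, 44 mm above the fixture's origin. Pack, from below: dark steel shim, brass shim, aluminium top plate, each 6 mm thick (upper faces 32, 38, 44 mm above the fixture's origin). Each is shifted on its own by up to 7.2 mm in the fixture's x and y, and by 5.4 mm or more in one of them. The two shims' poses are not reported: find their holes by feel, or look down the holes.
- top_plate: Aluminium top plate, 80 (x) x 60 (y) x 6 mm, 16 mm hole through its centre, as have the two shims of the same size under it; each 0.14 to 0.26 kg, loose, turned at most 0.015 rad from the fixture's x. Origin: hole's axis at its underside, 38 mm above the fixture's origin when the pack lies flat.
- wrench: Loose steel wrench lying on the table beyond the work, a bystander; origin near its middle on its underside, x along it.
- grease_jar: Loose white jar with blue cap, 56 mm diameter, 70 mm high, a bystander; origin at the centre of its underside.
- bearing: Loose steel bearing ring, 52 mm diameter, 16 mm high, a bystander; origin at the centre of its underside.
Things that resemble listed ones, but are neither listed nor needed, are in the scene too. What is shaped like the fixture but green, pink or white is not meant.

How it is judged:
On the way, in this order (a step that is already met when the one before it is completed fails the run):
1. the pin is drawn clear out of its holder (height (world z) of pin above 0.05 m and contact force between pin and holder below 0.1 N), for 0.1 s.
2. the pin's nose has passed through all three plates into the fixture's hole (z of pin in the frame of fixture_hole below -0.003 m and horizontal distance between pin and fixture_hole below 0.006 m), for 0.05 s.
At the end, for the whole second after the job is handed in: Pin released, at rest, upright within 0.07 rad, nose face 20.2 to 23.5 mm below the mouth of the fixture's hole and within 3 mm of its axis (collar on the top plate); top plate flat within 0.03 rad, underside 36.5 to 39.5 mm above the fixture's origin, hole within 4 mm of the fixture's (z of pin in the frame of fixture_hole between -0.0235 and -0.0202 m and horizontal distance between pin and fixture_hole below 0.003 m and angle between the z axis of pin and the z axis of fixture, either way round below 0.07 rad and z of top_plate in the frame of fixture between 0.0365 and 0.0395 m and horizontal distance between top_plate and fixture_hole below 0.004 m and angle between top_plate's own z axis and vertical below 0.03 rad and linear speed of pin below 0.01 m/s and contact force between pin and the fingers below 0.1 N); the robot touches nothing.
It fails at once if the fixture is loaded with more than 60 N (a plate forced) (contact force between fixture and anything else above 60 N).
It fails at once if the wrench is moved more than 15 mm (distance of wrench from where it was at the start of the episode above 0.015 m).
It fails at once if the jar is moved more than 15 mm (distance of grease_jar from where it was at the start of the episode above 0.015 m).
It fails at once if the bearing is moved more than 15 mm (distance of bearing from where it was at the start of the episode above 0.015 m).
It also fails if it takes over 72 s, if anything falls off the work surface, if the arm or the gripper's body presses on something with over 40 N, if the wrist force passes 120 N, or if a joint passes its speed limit or range.

## Working session

There is one attempt and no reset: what is moved stays moved. The work goes in short steps, Python scripts to look and compute and a shell command to move; the robot and the scene stay as the last step left them, time stands still between calls to the robot, and variables do not carry over. Pictures are saved under pics/ and viewed, and the job is handed in when it is done.

```bash
ls; mkdir -p pics
cat > h.py <<'E'
import numpy as np, cv2
from station import bot
from scipy.spatial.transform import Rotation as R
def rot(q): return R.from_quat([q[1],q[2],q[3],q[0]]).as_matrix()
def T(cam,obs=None):
    i=bot.camera_info(cam)
    if cam!='wrist': return i,np.array(i['world_from_camera'])
    o=obs or bot.get_obs(); M=np.eye(4); M[:3,:3]=rot(o['tool_rot']); M[:3,3]=o['eef_pos']
    return i,M@np.array(i['mount'])
def ray(cam,u,v,obs=None):
    i,M=T(cam,obs)
    d=np.array([(u-i['cx'])/i['fx'],-(v-i['cy'])/i['fy'],-1.])
    return M[:3,3],M[:3,:3]@d
def atz(cam,u,v,z,obs=None):
    o,d=ray(cam,u,v,obs); return o+d*(z-o[2])/d[2]
def atd(cam,u,v,dep,obs=None):
    o,d=ray(cam,u,v,obs); return o+d*dep
def save(n,p): cv2.imwrite('pics/'+n+'.png',cv2.cvtColor(p,cv2.COLOR_RGB2BGR))
E
python3 - <<'E'
from h import *
print(bot.get_obs())
for c in ['side','top','wrist']:
    i=bot.camera_info(c); print(c,i)
    p,d=bot.read_camera(c); save(c+'0',p); np.save(c+'0d.npy',d)
    if c=='wrist': continue
    for t in ['pin','holder','fixture','fixture_hole','pack','top_plate','wrench','grease_jar','bearing']:
        for r in bot.landmark_of(c,t)[:3]:
            u,v=r['xy'][0]*640,r['xy'][1]*480; 
            print(c,t,round(r['score'],2),round(u),round(v),atd(c,u,v,d[min(int(v),479),min(int(u),639)]).round(3))
print(bot.get_obs()['t'])
E
```

```text
pics
{'t': 0.0, 'q': array([ 1.02390057,  0.47779925,  0.02236471,  1.55644551, -0.01151826,
        1.10930471, -0.08311811]), 'joint_vel': array([ 0.00069117, -0.00033341,  0.00178966, -0.00013644, -0.00159159,
        0.0015797 , -0.00039524]), 'joint_torque': array([-1.01455626e-03, -5.96454477e+01,  1.60795771e+00, -2.81199807e+01,
        1.25427192e-02,  9.27262532e-03,  1.21506559e-05]), 'eef_pos': array([ 0.28649976, -0.61052883,  0.23032928]), 'tool_rot': array([-8.75717845e-04,  9.76031180e-01,  2.17628811e-01, -2.62457958e-04]), 'contact_force': array([-0.58667832, -0.70145894,  1.19873203]), 'torque': array([-0.00904156,  0.03858273,  0.00177747]), 'gripper_width': 0.9990130496035038}
side {'fx': 539.7951981799238, 'fy': 539.7951981799238, 'cx': 318.10454526817773, 'cy': 243.62584011319794, 'world_from_camera': array([[-0.78235529,  0.31266823, -0.53866388,  0.08632292],
       [-0.62281769, -0.398686  ,  0.67316239,  0.66204389],
       [-0.00428125,  0.86214155,  0.50664941,  0.54174916],
       [ 0.        ,  0.        ,  0.        ,  1.        ]])}
side holder 0.9 39
[... 1521 characters left out ...]
]
top top_plate 0.95 243 248 [0.589 0.135 0.041]
top wrench 0.36 245 257 [0.57  0.13  0.046]
top grease_jar 0.94 477 206 [ 0.68  -0.34   0.065]
top grease_jar 0.66 244 254 [0.578 0.132 0.036]
top bearing 0.6 146 205 [0.685 0.35  0.   ]
wrist {'fx': 385.8988440711229, 'fy': 385.8988440711229, 'cx': 317.15261159954673, 'cy': 236.40773213530522, 'mount': array([[ 7.22269920e-05,  9.60383919e-01,  2.78680323e-01,
         7.07653410e-02],
       [ 9.99999814e-01,  9.92710171e-05, -6.01281302e-04,
        -1.46210540e-04],
       [-6.05125772e-04,  2.78680314e-01, -9.60383734e-01,
        -1.42297229e-01],
       [ 0.00000000e+00,  0.00000000e+00,  0.00000000e+00,
         1.00000000e+00]])}
1.05
```

View pics/top0.png

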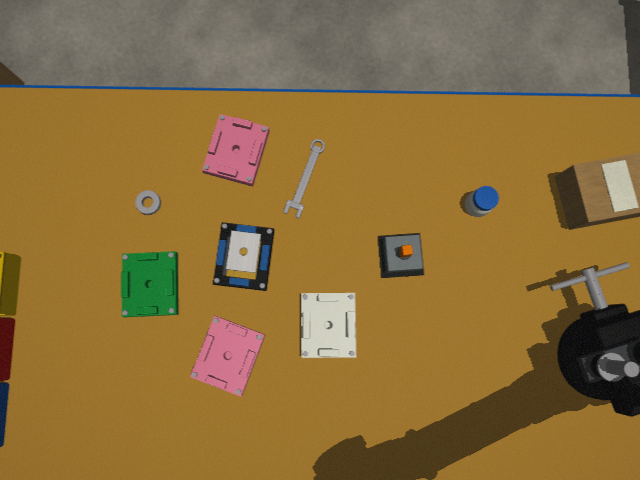

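View pics/side0.png

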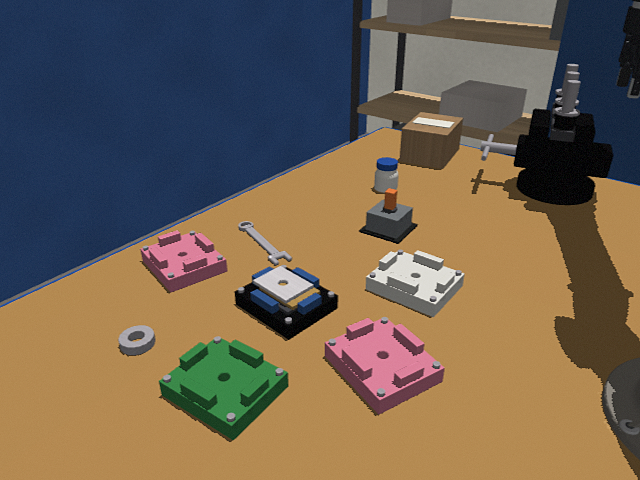

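```bash
python3 -m jog '[[[50,-29.7,4],[0,0,0],-1],[[50,-29.7,4],[0,0,0],-1],[[50,-29.7,4],[0,0,0],-1],[[50,-29.7,4],[0,0,0],-1],[[50,-29.7,4],[0,0,0],-1],[[50,-29.7,4],[0,0,0],-1],[[50,-29.7,4],[0,0,0],-1],[[50,-29.7,4],[0,0,0],-1],[[49,-29,4],[0,0,0],-1],[[0,0,0],[0,0,8.4],-1],[[0,0,0],[0,0,8.4],-1],[[0,0,0],[0,0,8.4],-1]]'
python3 - <<'E'
from h import *
import time
o=bot.get_obs(); print(o['t'],o['eef_pos'],rot(o['tool_rot'])[:,0],rot(o['tool_rot'])[:,2],o['contact_force'])
p,d=bot.read_camera('wrist'); save('w1',p); np.savez('w1.npz',d=d,p=p)
h=cv2.cvtColor(p,cv2.COLOR_RGB2HSV)
for t in ['pin','pin_collar','holder']:
    for r in bot.landmark_of('wrist',t)[:2]:
        u,v=r['xy'][0]*640,r['xy'][1]*480; print(t,r['score'],u,v,atd('wrist',u,v,d[min(int(v),479),int(u)],o))
E
```

```text
t: 2.55
eef_pos: [0.5801, -0.1788, 0.1953]
tool_rot: [0.0, 1.0, -0.003, 0.0]
contact_force: [0.3, 0.2, 0.4]
gripper_width: 1.001
2.55 [ 0.58010652 -0.17884376  0.19530134] [ 9.99984339e-01 -5.59649904e-03  1.88453487e-05] [ 1.83878922e-05 -8.17912023e-05 -9.99999996e-01] [0.32081797 0.1602308  0.3925097 ]
pin 0.7 335.168 199.824 [ 0.59560583 -0.19270083  0.04726787]
pin_collar 0.82 336.192 212.4 [ 0.59432579 -0.19167964  0.08535091]
holder 0.56 334.976 200.20800000000003 [ 0.59564451 -0.19247632  0.04901827]
```

View pics/w1.png

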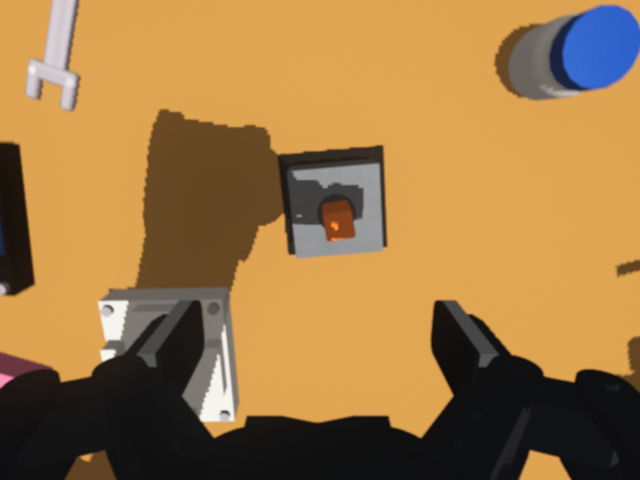

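Run:
```python
from h import *
z=np.load('w1.npz'); p,d=z['p'],z['d']
o=bot.get_obs()
i,M=T('wrist',o)
vv,uu=np.mgrid[:480,:640]
P=np.stack([(uu-i['cx'])/i['fx'],-(vv-i['cy'])/i['fy'],-np.ones(uu.shape)],-1)*d[...,None]
W=P@M[:3,:3].T+M[:3,3]
reg=np.zeros(d.shape,bool); reg[130:270,270:400]=1
for lo,hi in [(.082,.095),(.04,.047)]:
    m=reg&(W[...,2]>lo)&(W[...,2]<hi)
    pts=W[m]; print(m.sum(),pts.mean(0),pts.min(0),pts.max(0),np.median(pts[:,2]))
    r=cv2.minAreaRect((pts[:,:2]*1000).astype(np.float32)); print(r)
print(np.histogram(W[reg][:,2],bins=np.arange(0,.1,.005)))
# top cam orange + side cam
for c in ['top','side']:
    q=cv2.imread(f'pics/{c}0.png'); dd=np.load(c+'0d.npy'); h=cv2.cvtColor(q,cv2.COLOR_BGR2HSV)
    m=(h[...,0]<12)&(h[...,1]>180)&(h[...,2]>120); m[:, :350]=0;m[:,440:]=0;m[:180]=0;m[280:]=0
    v,u=np.nonzero(m); print(c,len(v),u.mean(),v.mean(),atd(c,u.mean(),v.mean(),np.median(dd[m])), atz(c,u.mean(),v.mean(),.087))
```

```text
862 [ 0.58602913 -0.19360734  0.08637802] [ 0.57385586 -0.20473329  0.0820506 ] [ 0.59661273 -0.18286132  0.08878236] 0.08648449710166561
((585.2363891601562, -193.744384765625), (20.547338485717773, 19.945449829101562), 10.205503463745117)
6505 [ 0.5878384  -0.19355577  0.04369059] [ 0.54713239 -0.23188767  0.04019242] [ 0.62310608 -0.15596315  0.04696565] 0.04368607052330664
((585.1693115234375, -193.8014373779297), (70.47254180908203, 70.22041320800781), 5.3353376388549805)
(array([4780,  132,   48,   54,   60,   56,   55,   65, 6289,  523,   42,
         36,   39,   38,   43,   42,   76,  804,    0]), array([0.   , 0.005, 0.01 , 0.015, 0.02 , 0.025, 0.03 , 0.035, 0.04 ,
       0.045, 0.05 , 0.055, 0.06 , 0.065, 0.07 , 0.075, 0.08 , 0.085,
       0.09 , 0.095]))
top 0 nan nan [nan nan nan] [nan nan nan]
side 35 391.0571428571429 190.9142857142857 [ 0.58345898 -0.19207854  0.08797311] [ 0.58452508 -0.19391019  0.087     ]<stdin>:18: RuntimeWarning: Mean of empty slice.
  ret = ret.dtype.type(ret / rcount)
  return _methods._mean(a, axis=axis, dtype=dtype,
  ret = ret.dtype.type(ret / rcount)
```

```bash
python3 -m jog '[[[-11,-52,0],[0,0,0],-1],[[-11,-52,0],[0,0,0],-1],[[-11,-52,0],[0,0,0],-1],[[-11,-52,0],[0,0,0],-1],[[-11,-52,0],[0,0,0],-1],[[-11,-52,30],[0,0,0],-1],[[0,0,42],[0,0,0],-1],[[0,0,42],[0,0,0],-1],[[0,0,0],[0,0,0],-1]]'
python3 - <<'E'
from h import *
o=bot.get_obs(); print(o['t'],o['eef_pos'],rot(o['tool_rot'])[:,0],rot(o['tool_rot'])[:,2],o['contact_force'])
p,d=bot.read_camera('wrist'); save('w2',p); np.savez('w2.npz',d=d,p=p,M=T('wrist',o)[1])
for t in ['fixture_hole','top_plate','pack','fixture']:
    for r in bot.landmark_of('wrist',t)[:2]:
        u,v=r['xy'][0]*640,r['xy'][1]*480; print(t,r['score'],u,v,atd('wrist',u,v,d[min(int(v),479),int(u)],o))
E
```

```text
t: 3.88
eef_pos: [0.512, 0.1323, 0.0789]
tool_rot: [0.001, 1.0, 0.001, -0.003]
contact_force: [-0.3, -0.5, -0.1]
gripper_width: 1.0
3.875 [0.51199838 0.13234187 0.07894504] [ 0.99998163  0.00124498 -0.00593284] [-0.00593055 -0.00183106 -0.99998074] [-0.34692529 -0.4857237  -0.07068932]
fixture_hole 0.88 609.024 382.08000000000004 [0.52581034 0.0647659  0.14471854]
top_plate 0.61 312.0 121.58400000000002 [0.58375323 0.13469958 0.03721174]
fixture 0.76 583.296 355.104 [ 0.453823   -0.02260699  0.02559582]
```

View pics/w2.png

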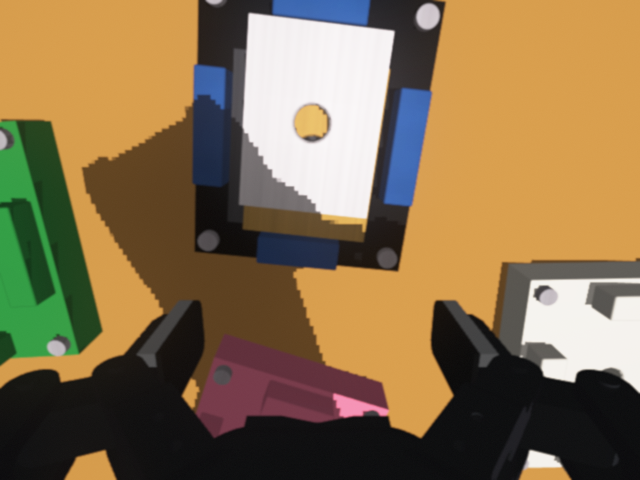

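Run:
```python
import cv2
p=cv2.imread('pics/w2.png')
cv2.imwrite('pics/w2z.png',cv2.resize(p[0:280,180:460],None,fx=2.1,fy=2.1,interpolation=cv2.INTER_CUBIC))
cv2.imwrite('pics/w2h.png',cv2.resize(p[95:150,280:345],None,fx=9,fy=9,interpolation=cv2.INTER_CUBIC))
```

```text
(no output)
```

View pics/w2z.png

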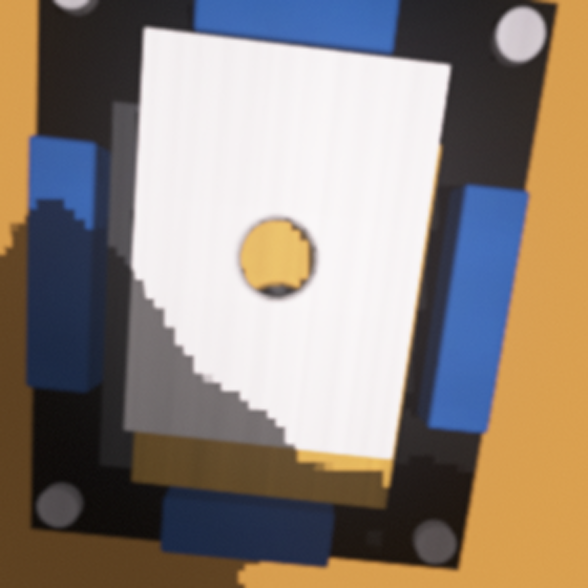

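View pics/w2h.png

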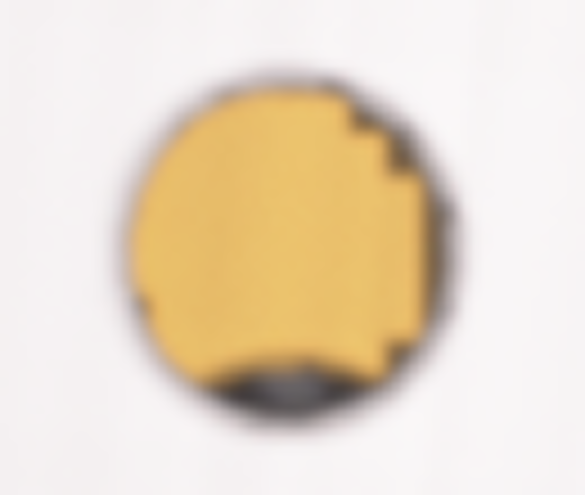

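```bash
cat > m2.py <<'E'
from h import *
z=np.load('w2.npz'); M=z['M']; i=bot.camera_info('wrist')
def w(pt,h):
    u,v=pt[0]/2.1+180-.25,pt[1]/2.1-.25
    d=M[:3,:3]@np.array([(u-i['cx'])/i['fx'],-(v-i['cy'])/i['fy'],-1.]); o=M[:3,3]
    return (o+d*(h-o[2])/d[2])[:2]*1000
f=lambda n,pts,h:[print(n,w(p,h).round(1)) for p in pts]
f('top',[(145,27),(450,65),(393,460),(124,430)],.044)
f('tophole',[(277,257)],.044)
f('brass',[(131,482),(386,507)],.038)
f('steel',[(112,102),(100,465)],.032)
f('blk',[(32,527),(460,569),(556,3)],.026)
f('fence inner L',[(108,150),(95,390)],.042)
f('fence inner R',[(468,185),(428,425)],.042)
f('fence inner T',[(195,30),(398,53)],.042)
f('fence inner B',[(168,489),(333,507)],.042)
f('screws',[(60,505),(435,541),(521,35)],.026)
E
python3 m2.py
python3 - <<'E'
from h import *
z=np.load('w2.npz'); d=z['d'];M=z['M'];i=bot.camera_info('wrist')
def W(u,v):
    D=d[v,u]; return (M[:3,:3]@(np.array([(u-i['cx'])/i['fx'],-(v-i['cy'])/i['fy'],-1.])*D)+M[:3,3]).round(4)
for n,u,v in [('top',280,60),('top',340,180),('brass',270,225),('brassinhole',310,122),('steel',237,100),('blk',220,225),('fence',320,8),('fenceR',408,150)]: print(n,W(u,v))
E
```

```text
top [626.3 160.3]
top [619.8 100.7]
top [539.8 108.8]
top [546.6 168.9]
tophole [583.5 134.8]
brass [533.  169.1]
brass [526.9 109.3]
steel [615.  169.9]
steel [535.6 177.5]
blk [517.8 197.2]
blk [506.5  88.1]
blk [635.3  75.6]
fence inner L [604.4 169.2]
fence inner L [555.2 175.2]
fence inner R [597.8  95.3]
fence inner R [547.4 101. ]
fence inner T [626.3 150.8]
fence inner T [622.3 110.7]
fence inner B [532.5 159.9]
fence inner B [528.2 122. ]
screws [523.7 189.7]
screws [514.1  94.9]
screws [629.3  82.5]
top [0.6086 0.1481 0.0435]
top [0.558  0.1218 0.0434]
brass [0.535  0.1555 0.0373]
brassinhole [0.5836 0.1356 0.038 ]
steel [0.5933 0.1694 0.0319]
blk [0.532  0.1829 0.0262]
fence [0.6288 0.1312 0.041 ]
fenceR [0.5714 0.091  0.0415]
```

```bash
python3 -m jog '[[[0,0,-40],[0,0,0],-1],[[0,0,-40],[0,0,0],-1],[[12.2,54.3,-10],[0,0,0],-1],[[12.2,54.3,0],[0,0,0],-1],[[12.2,54.3,0],[0,0,0],-1],[[12.2,54.3,0],[0,0,0],-1],[[12.2,54.3,0],[0,0,0],-1],[[12.2,54.3,0],[0,0,0],-1],[[0,0,0],[0,0,-10.3],-1],[[0,0,0],[0,0,0],-1]]' 60
python3 - <<'E'
from h import *
o=bot.get_obs(); Rm=rot(o['tool_rot']); print(o['t'],o['eef_pos'],Rm[:,0],Rm[:,2],o['contact_force'])
print('need tool mm',Rm.T@(np.array([.5853,-.1938,.053])-o['eef_pos'])*1000, 'yaw',np.degrees(np.arctan2(Rm[1,0],Rm[0,0])))
p,d=bot.read_camera('wrist'); save('w3',p)
i,M=T('wrist',o)
vv,uu=np.mgrid[:480,:640]
P=np.stack([(uu-i['cx'])/i['fx'],-(vv-i['cy'])/i['fy'],-np.ones(uu.shape)],-1)*d[...,None]
W=P@M[:3,:3].T+M[:3,3]
for lo,hi in [(.082,.095)]:
    m=(W[...,2]>lo)&(W[...,2]<hi)&(abs(W[...,0]-.585)<.03)&(abs(W[...,1]+.194)<.03)
    pts=W[m]; print(m.sum(),pts.mean(0))
    r=cv2.minAreaRect((pts[:,:2]*1000).astype(np.float32)); print(r)
E
```

```text
t: 5.38
eef_pos: [0.5875, -0.1935, 0.1726]
tool_rot: [0.0, 0.996, 0.088, 0.001]
contact_force: [-0.1, 0.5, 0.0]
gripper_width: 1.001
5.375 [ 0.58753911 -0.19348793  0.17262577] [0.98450564 0.17534156 0.00199354] [ 2.01470147e-03  5.73058665e-05 -9.99997969e-01] [-0.12786107  0.47257702  0.02080749]
need tool mm [ -2.49761654  -0.12088422 119.62099715] yaw 10.098555462620086
997 [ 0.58611839 -0.19337774  0.08631224]
((585.4524536132812, -193.42904663085938), (20.090473175048828, 19.595300674438477), 10.382659912109375)
```

Consistent. Descend and grip.

```bash
python3 -m jog '[[[-2.2,-0.3,30],[0,0,0],-1],[[0,0,30],[0,0,0],-1],[[0,0,30],[0,0,0],-1],[[0,0,20],[0,0,0],-1],[[0,0,9],[0,0,0],-1],[[0,0,0],[0,0,0],-1]]'
python3 -m jog '[[[0,0,0],[0,0,0],0],[[0,0,0],[0,0,0],0.4],[[0,0,0],[0,0,0],1],[[0,0,0],[0,0,0],1],[[0,0,0],[0,0,0],1],[[0,0,0],[0,0,0],1]]' 60
python3 - <<'E'
from h import *
o=bot.get_obs();print(o['eef_pos'],o['gripper_width'],o['contact_force'])
p,d=bot.read_camera('wrist'); save('w4',p)
E
```

```text
t: 6.18
eef_pos: [0.5851, -0.1926, 0.0524]
tool_rot: [-0.0, 0.996, 0.089, -0.0]
contact_force: [-0.8, 0.1, 0.1]
gripper_width: 1.003
t: 6.92
eef_pos: [0.5853, -0.193, 0.0528]
tool_rot: [0.0, 0.996, 0.089, 0.0]
contact_force: [-0.7, 0.7, 5.7]
gripper_width: 0.222
[ 0.58525705 -0.19295609  0.05275407] 0.22180259336969413 [-0.66919123  0.6993344   5.69540383]
```

View pics/w4.png

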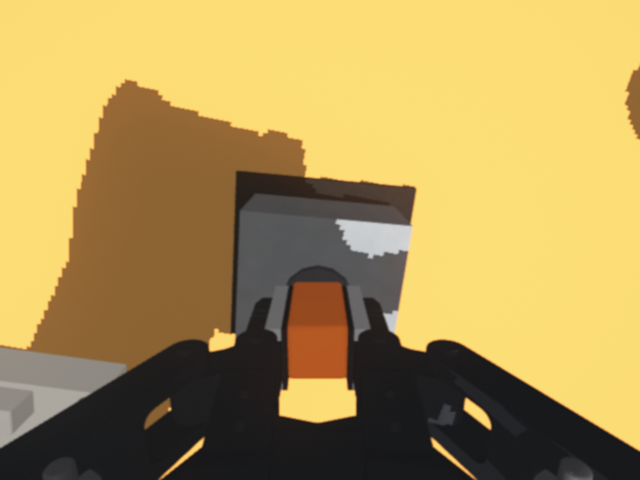

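```bash
python3 -m jog '[[[0,0,-8],[0,0,0],1],[[0,0,-15],[0,0,0],1],[[0,0,-20],[0,0,0],1],[[0,0,-25],[0,0,0],1],[[0,0,-20],[0,0,0],1],[[0,0,0],[0,0,0],1],[[0,0,0],[0,0,0],1]]'
python3 - <<'E'
from h import *
o=bot.get_obs(); Rm=rot(o['tool_rot']);print(o['eef_pos'],o['gripper_width'],o['contact_force'],Rm[:,2])
print('need',Rm.T@(np.array([.5835,.1348,.125])-o['eef_pos'])*1000)
p,d=bot.read_camera('wrist'); save('w5',p);p,d=bot.read_camera('side'); save('s5',p)
E
```

```text
t: 7.85
eef_pos: [0.5846, -0.1928, 0.1402]
tool_rot: [-0.0, 0.996, 0.089, -0.0]
contact_force: [-0.4, 0.1, -1.6]
gripper_width: 0.23
[ 0.58459182 -0.19279947  0.14015759] 0.2300732505201328 [-0.36774487  0.12422481 -1.59896432] [-3.53066081e-04  3.92754154e-05 -9.99999937e-01]
need [  57.16844198 -322.57397904   15.17083912]
```

View pics/s5.png

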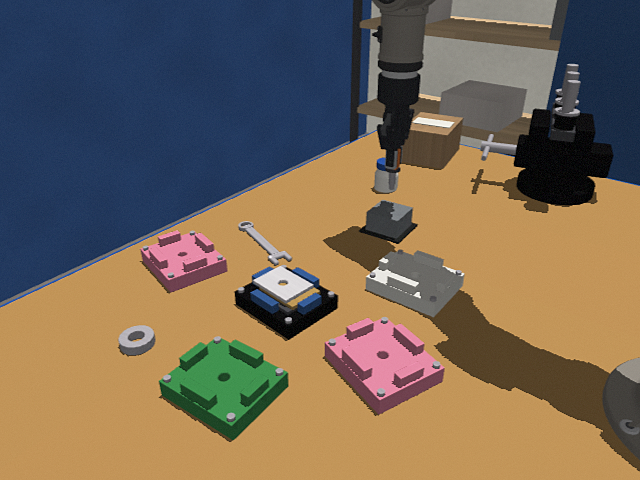

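View pics/w5.png

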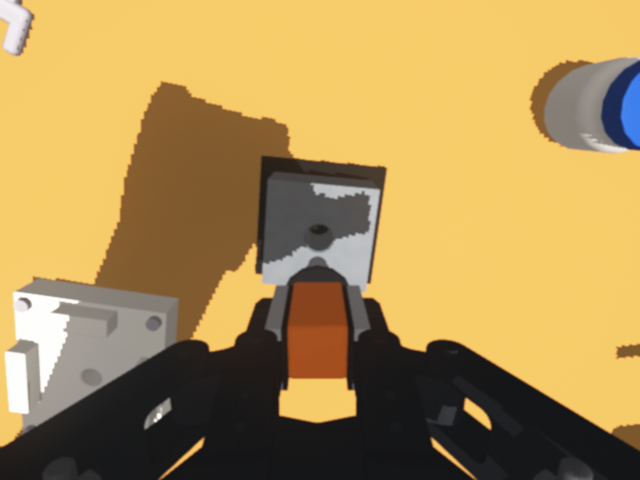

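```bash
python3 -m jog '[[[5,-30,0],[0,0,0],1],[[10,-55,0],[0,0,0],1],[[10,-56,0],[0,0,0],1],[[10,-56,0],[0,0,0],1],[[10,-56,5],[0,0,0],1],[[8,-50,5],[0,0,0],1],[[4.2,-20,5],[0,0,0],1],[[0,0,0],[0,0,0],1],[[0,0,0],[0,0,0],1]]'
python3 - <<'E'
from h import *
o=bot.get_obs(); Rm=rot(o['tool_rot']);print(o['eef_pos'],o['gripper_width'],o['contact_force'],Rm[:,2])
print('need',Rm.T@(np.array([.5835,.1354,.1])-o['eef_pos'])*1000)
p,d=bot.read_camera('wrist'); save('w6',p);p,d=bot.read_camera('side'); save('s6',p)
for t in ['fixture','top_plate','pin','pin_collar']:print(t,[(r['score'],r['xy'][0]*640,r['xy'][1]*480) for r in bot.landmark_of('side',t)[:3]])
E
```

```text
t: 9.07
eef_pos: [0.584, 0.1326, 0.1249]
tool_rot: [0.001, 0.996, 0.088, -0.0]
contact_force: [0.1, -1.1, -1.8]
gripper_width: 0.228
[0.58400459 0.13257112 0.12494782] 0.2282947654934203 [ 0.1122005  -1.06638838 -1.80888999] [-5.74633024e-04 -1.68742077e-03 -9.99998411e-01]
need [ 2.02953952e-02 -2.91246036e+00  2.49432973e+01]
fixture [(0.93, 412.03200000000004, 285.69599999999997), (0.86, 379.58399999999995, 366.72), (0.68, 224.12800000000001, 391.296)]
top_plate [(0.62, 284.288, 285.504)]
pin [(0.59, 284.096, 261.50399999999996)]
pin_collar [(0.58, 279.168, 241.58399999999997)]
```

View pics/w6.png

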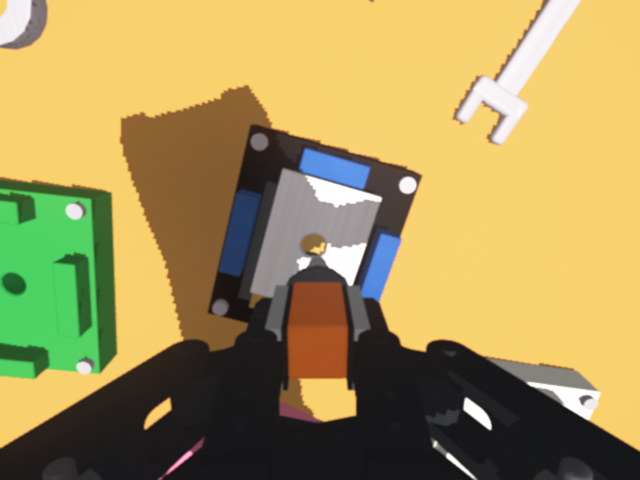

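View pics/s6.png

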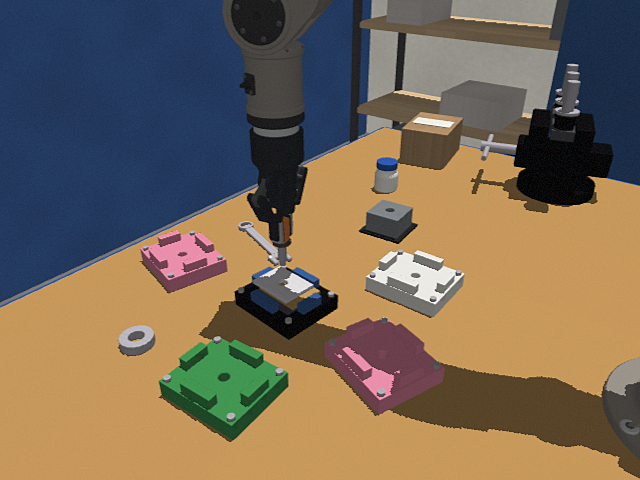

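```bash
python3 -m jog '[[[0,-2.8,10],[0,0,0],1],[[0,0,12],[0,0,0],1],[[0,0,7],[0,0,0],1],[[0,0,0],[0,0,0],1],[[0,0,0],[0,0,0],1]]'
python3 - <<'E'
from h import *
o=bot.get_obs(); Rm=rot(o['tool_rot']);print(o['eef_pos'],o['gripper_width'],o['contact_force'],Rm[:,2])
print('need',Rm.T@(np.array([.5835,.1354,.0948])-o['eef_pos'])*1000)
p,d=bot.read_camera('wrist'); cv2.imwrite('pics/w7.png',cv2.resize(cv2.cvtColor(p,cv2.COLOR_RGB2BGR)[80:340,180:440],None,fx=2.2,fy=2.2));p,d=bot.read_camera('side'); cv2.imwrite('pics/s7.png',cv2.resize(cv2.cvtColor(p,cv2.COLOR_RGB2BGR)[200:350,210:360],None,fx=4,fy=4))
print(atz('wrist',314,244,.044,o))
E
```

```text
t: 10.0
eef_pos: [0.5835, 0.138, 0.0964]
tool_rot: [-0.0, 0.996, 0.089, 0.0]
contact_force: [0.0, -0.1, -1.9]
gripper_width: 0.224
[0.58349603 0.13796055 0.09638369] 0.22388977106716423 [ 0.01837124 -0.13895195 -1.85286322] [ 2.07103796e-04  2.35073488e-05 -9.99999978e-01]
need [-0.45179422  2.52041477  1.58362837]
[0.59314307 0.14139898 0.044     ]
```

View pics/w7.png

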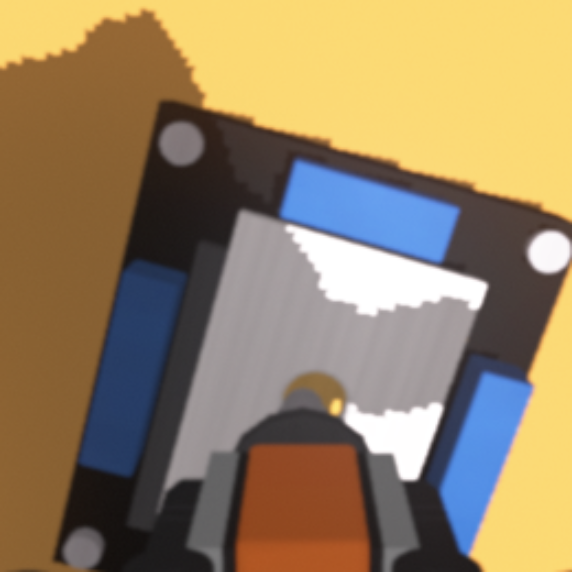

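View pics/s7.png

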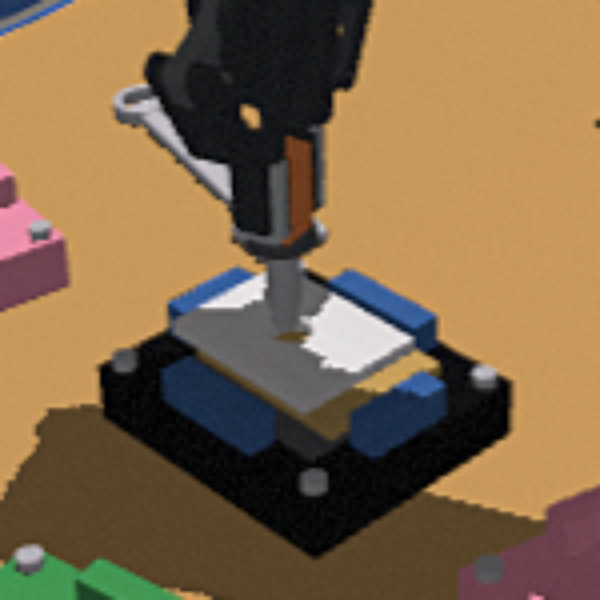

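```bash
python3 -m jog '[[[-0.4,2.5,0],[0,0,0],1],[[0,0,0],[0,0,0],1],[[0,0,1.5],[0,0,0],1],[[0,0,1.5],[0,0,0],1],[[0,0,0],[0,0,0],1]]'
python3 - <<'E'
from h import *
o=bot.get_obs(); print(o['eef_pos'],o['contact_force'])
p,d=bot.read_camera('wrist'); cv2.imwrite('pics/w8.png',cv2.resize(cv2.cvtColor(p,cv2.COLOR_RGB2BGR)[200:320,250:390],None,fx=4,fy=4))
p,d=bot.read_camera('side'); cv2.imwrite('pics/s8.png',cv2.resize(cv2.cvtColor(p,cv2.COLOR_RGB2BGR)[230:330,230:350],None,fx=5,fy=5))
E
```

```text
t: 10.72
eef_pos: [0.5832, 0.1354, 0.0931]
tool_rot: [0.0, 0.996, 0.089, -0.0]
contact_force: [0.0, 0.1, -1.9]
gripper_width: 0.222
[0.58324017 0.1353783  0.09310657] [ 0.03838018  0.12765268 -1.90246687]
```

View pics/w8.png

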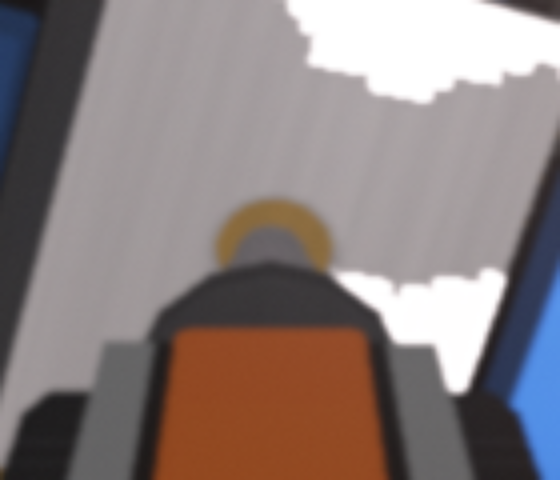

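View pics/s8.png

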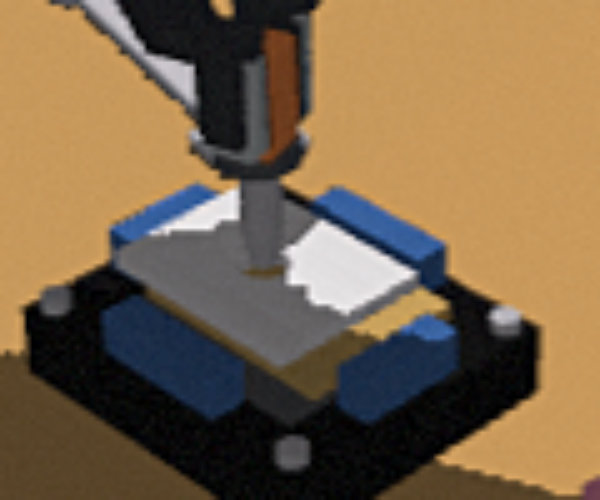

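```bash
python3 -m jog '[[[0,0,1.5],[0,0,0],1],[[0,0,1.5],[0,0,0],1],[[0,0,1.2],[0,0,0],1],[[0,0,0],[0,0,0],1],[[0,0,0],[0,0,0],1]]'
python3 - <<'E'
from h import *
o=bot.get_obs(); Rm=rot(o['tool_rot']);print(o['eef_pos'],o['contact_force'],Rm[:,2])
print('need to brass',Rm.T@(np.array([.5698,.1359,o['eef_pos'][2]])-o['eef_pos'])*1000)
E
```

```text
t: 11.45
eef_pos: [0.5834, 0.1354, 0.0891]
tool_rot: [0.0, 0.996, 0.089, -0.0]
contact_force: [0.3, -0.1, -2.2]
gripper_width: 0.221
[0.58338631 0.13538534 0.08911134] [ 0.32865282 -0.11801406 -2.23781479] [-7.70680336e-07 -4.39266831e-06 -1.00000000e+00]
need to brass [-1.32782977e+01 -2.92226125e+00  8.20996586e-06]
```

Drag the top plate towards the brass hole.

```bash
python3 -m jog '[[[-2.7,-0.6,0],[0,0,0],1],[[-2.7,-0.6,0],[0,0,0],1],[[-2.7,-0.6,0],[0,0,0],1],[[-2.7,-0.6,0],[0,0,0],1],[[-2.5,-0.5,0],[0,0,0],1],[[0,0,0],[0,0,0],1],[[0,0,0],[0,0,0],1]]'
python3 - <<'E'
from h import *
o=bot.get_obs(); print(o['eef_pos'],o['contact_force'])
p,d=bot.read_camera('wrist'); cv2.imwrite('pics/w9.png',cv2.resize(cv2.cvtColor(p,cv2.COLOR_RGB2BGR)[100:320,220:440],None,fx=2.7,fy=2.7))
p,d=bot.read_camera('side'); cv2.imwrite('pics/s9.png',cv2.resize(cv2.cvtColor(p,cv2.COLOR_RGB2BGR)[230:330,230:350],None,fx=5,fy=5))
E
```

```text
t: 12.32
eef_pos: [0.5697, 0.1358, 0.0891]
tool_rot: [0.0, 0.996, 0.089, -0.0]
contact_force: [0.6, -0.6, -1.3]
gripper_width: 0.228
[0.56974401 0.13584937 0.08907246] [ 0.62668804 -0.63179502 -1.27654414]
```

View pics/w9.png

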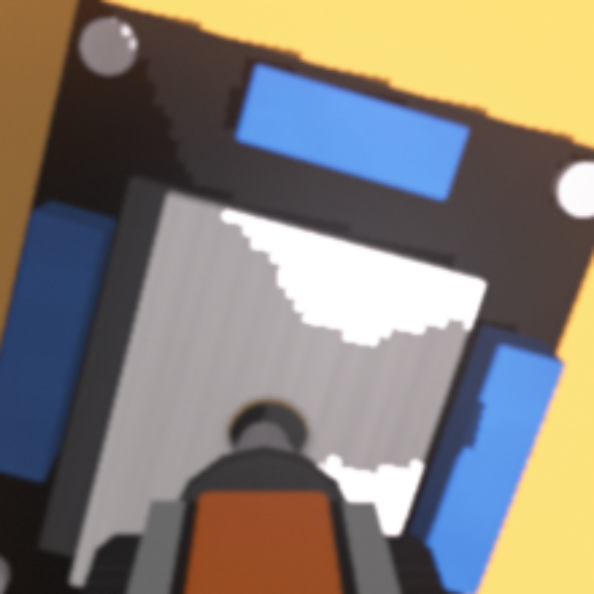

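View pics/s9.png

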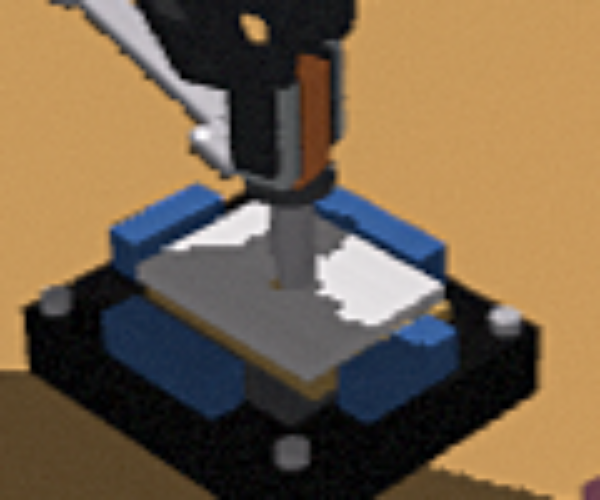

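```bash
python3 -m jog '[[[0,0,1.2],[0,0,0],1],[[0,0,1.2],[0,0,0],1],[[0,0,0.6],[0,0,0],1],[[0,0,0],[0,0,0],1]]'
python3 -c "
from h import *
print(bot.get_obs()['contact_force'])"
```

```text
t: 12.92
eef_pos: [0.5698, 0.1358, 0.0861]
tool_rot: [0.0, 0.996, 0.089, 0.0]
contact_force: [0.1, 0.5, -2.4]
gripper_width: 0.223
[ 0.11797359  0.53921658 -2.38919822]
```

```bash
python3 -m jog '[[[0,0,1.2],[0,0,0],1],[[0,0,1.2],[0,0,0],1],[[0,0,0.6],[0,0,0],1],[[0,0,0],[0,0,0],1],[[0,0,0],[0,0,0],1]]'
python3 - <<'E'
from h import *
o=bot.get_obs(); Rm=rot(o['tool_rot']);print(o['eef_pos'],o['contact_force'],Rm[:,2])
print('need to steel',Rm.T@(np.array([.5723,.1445,o['eef_pos'][2]])-o['eef_pos'])*1000)
E
```

```text
t: 13.55
eef_pos: [0.5698, 0.1359, 0.0831]
tool_rot: [0.0, 0.996, 0.089, -0.0]
contact_force: [-0.2, -0.2, -1.3]
gripper_width: 0.229
[0.56976867 0.13587314 0.08310281] [-0.15477583 -0.23737502 -1.28375916] [-9.33645776e-06 -1.96772047e-05 -1.00000000e+00]
need to steel [ 4.02491861e+00 -8.03930376e+00 -1.93386167e-04]
```

```bash
python3 -m jog '[[[1,-2,0],[0,0,0],1],[[1,-2,0],[0,0,0],1],[[1,-2,0],[0,0,0],1],[[1,-1.8,0],[0,0,0],1],[[0,0,0],[0,0,0],1],[[0,0,0],[0,0,0],1]]'
python3 - <<'E'
from h import *
o=bot.get_obs(); print(o['eef_pos'],o['contact_force'])
p,d=bot.read_camera('wrist'); cv2.imwrite('pics/w10.png',cv2.resize(cv2.cvtColor(p,cv2.COLOR_RGB2BGR)[100:320,220:440],None,fx=2.7,fy=2.7))
p,d=bot.read_camera('side'); cv2.imwrite('pics/s10.png',cv2.resize(cv2.cvtColor(p,cv2.COLOR_RGB2BGR)[230:330,230:350],None,fx=5,fy=5))
E
```

```text
t: 14.3
eef_pos: [0.5724, 0.1444, 0.0831]
tool_rot: [-0.0, 0.996, 0.089, 0.0]
contact_force: [0.8, -0.2, -1.6]
gripper_width: 0.226
[0.57236557 0.14444408 0.08311893] [ 0.8423646  -0.20475478 -1.5914744 ]
```

View pics/w10.png

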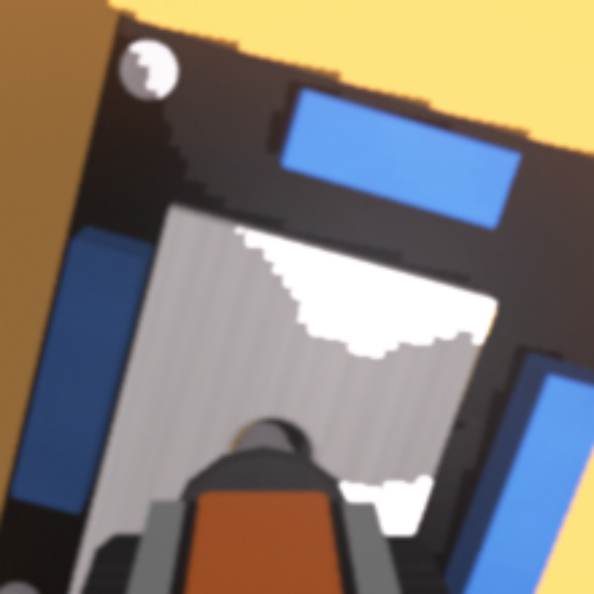

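View pics/s10.png

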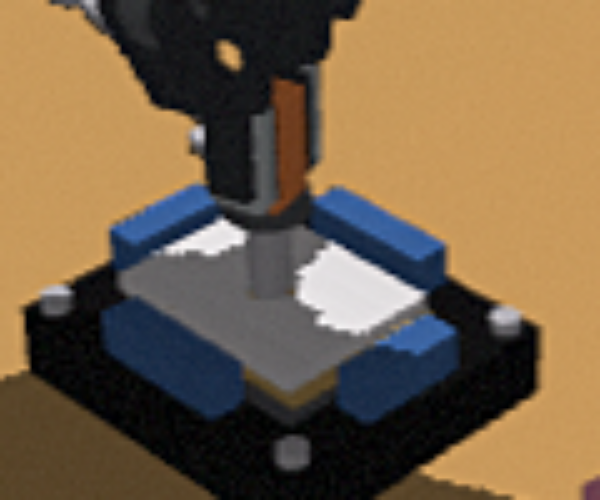

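```bash
python3 -m jog '[[[0,0,1],[0,0,0],1],[[0,0,1],[0,0,0],1],[[0,0,0.8],[0,0,0],1],[[0,0,0.4],[0,0,0],1],[[0,0,0],[0,0,0],1]]'
```

```text
t: 15.02
eef_pos: [0.5723, 0.1441, 0.0798]
tool_rot: [0.0, 0.996, 0.089, -0.0]
contact_force: [-0.0, -0.2, -1.4]
gripper_width: 0.225
```

```bash
python3 -m jog '[[[0,0,0.8],[0,0,0],1],[[0,0,0.8],[0,0,0],1],[[0,0,0.8],[0,0,0],1],[[0,0,0.4],[0,0,0],1],[[0,0,0],[0,0,0],1],[[0,0,0],[0,0,0],1]]'
python3 - <<'E'
from h import *
o=bot.get_obs(); Rm=rot(o['tool_rot']);print(o['eef_pos'],o['contact_force'],Rm[:,2])
print('need to fix',Rm.T@(np.array([.5766,.1366,o['eef_pos'][2]])-o['eef_pos'])*1000)
E
```

```text
t: 15.78
eef_pos: [0.5723, 0.1442, 0.0771]
tool_rot: [0.0, 0.996, 0.089, -0.0]
contact_force: [0.4, -0.8, -1.5]
gripper_width: 0.228
[0.57227432 0.14423336 0.07705648] [ 0.44617474 -0.80748098 -1.49619218] [-1.21355897e-04 -4.08496848e-05 -9.99999992e-01]
need to fix [ 2.89999186e+00  8.28068269e+00 -2.13126771e-04]
```

```bash
python3 -m jog '[[[0.7,2,0],[0,0,0],1],[[0.7,2,0],[0,0,0],1],[[0.7,2,0],[0,0,0],1],[[0.8,2.2,0],[0,0,0],1],[[0,0,0],[0,0,0],1],[[0,0,0],[0,0,0],1]]'
python3 -m jog '[[[0,0,0.8],[0,0,0],1],[[0,0,0.8],[0,0,0],1],[[0,0,0.8],[0,0,0],1],[[0,0,0.6],[0,0,0],1],[[0,0,0],[0,0,0],1]]'
```

```text
t: 16.52
eef_pos: [0.5768, 0.1365, 0.0771]
tool_rot: [0.0, 0.996, 0.089, 0.0]
contact_force: [0.3, -0.2, -2.0]
gripper_width: 0.227
t: 17.15
eef_pos: [0.5765, 0.1368, 0.074]
tool_rot: [0.0, 0.996, 0.089, -0.0]
contact_force: [-1.7, 0.4, -1.6]
gripper_width: 0.226
```

```bash
python3 -m jog '[[[0,0,1],[0,0,0],1],[[0,0,1],[0,0,0],1],[[0,0,1],[0,0,0],1],[[0,0,0.5],[0,0,0],1],[[0,0,0],[0,0,0],1]]'
python3 -m jog '[[[0,0,1],[0,0,0],1],[[0,0,1],[0,0,0],1],[[0,0,1],[0,0,0],1],[[0,0,0],[0,0,0],1]]'
```

```text
t: 17.77
eef_pos: [0.5766, 0.1368, 0.0705]
tool_rot: [-0.0, 0.996, 0.089, -0.0]
contact_force: [-0.1, 0.7, -1.7]
gripper_width: 0.221
t: 18.27
eef_pos: [0.5767, 0.1367, 0.0675]
tool_rot: [-0.0, 0.996, 0.089, 0.0]
contact_force: [-1.0, 0.7, -2.2]
gripper_width: 0.224
```

```bash
python3 -m jog '[[[0,0,1],[0,0,0],1],[[0,0,1],[0,0,0],1],[[0,0,1],[0,0,0],1],[[0,0,1],[0,0,0],1],[[0,0,1],[0,0,0],1],[[0,0,0],[0,0,0],1]]'
python3 -m jog '[[[0,0,1],[0,0,0],1],[[0,0,1],[0,0,0],1],[[0,0,1],[0,0,0],1],[[0,0,1],[0,0,0],1],[[0,0,1],[0,0,0],1],[[0,0,0],[0,0,0],1]]'
```

```text
t: 19.02
eef_pos: [0.5766, 0.1367, 0.0625]
tool_rot: [0.0, 0.996, 0.089, -0.0]
contact_force: [0.4, 0.3, -2.4]
gripper_width: 0.225
t: 19.77
eef_pos: [0.5766, 0.1367, 0.0575]
tool_rot: [0.0, 0.996, 0.089, -0.0]
contact_force: [-1.1, 0.8, -2.7]
gripper_width: 0.228
```

```bash
python3 -m jog '[[[0,0,1],[0,0,0],1],[[0,0,1],[0,0,0],1],[[0,0,1],[0,0,0],1],[[0,0,0.5],[0,0,0],1],[[0,0,0],[0,0,0],1]]'
python3 -m jog '[[[0,0,0.5],[0,0,0],1],[[0,0,0.5],[0,0,0],1],[[0,0,0],[0,0,0],1]]'
python3 - <<'E'
from h import *
p,d=bot.read_camera('wrist'); save('w11',p)
p,d=bot.read_camera('side'); cv2.imwrite('pics/s11.png',cv2.resize(cv2.cvtColor(p,cv2.COLOR_RGB2BGR)[230:330,230:350],None,fx=5,fy=5))
E
```

```text
t: 20.4
eef_pos: [0.5766, 0.1367, 0.054]
tool_rot: [0.0, 0.996, 0.089, -0.0]
contact_force: [0.0, 0.3, -1.3]
gripper_width: 0.227
t: 20.78
eef_pos: [0.5766, 0.1367, 0.0531]
tool_rot: [0.0, 0.996, 0.089, 0.0]
contact_force: [-0.1, 1.5, -2.3]
gripper_width: 0.227
```

View pics/s11.png

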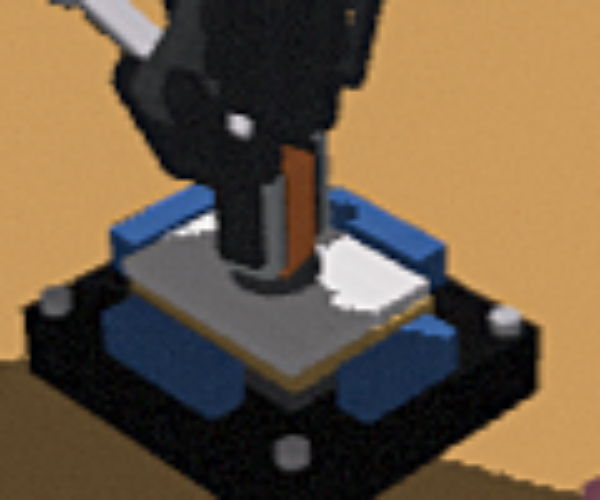

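```bash
python3 -m jog '[[[0,0,0.3],[0,0,0],1],[[0,0,0],[0,0,0],1]]'
python3 -m jog '[[[0,0,0.2],[0,0,0],1],[[0,0,0],[0,0,0],1]]'
```

```text
t: 21.12
eef_pos: [0.5766, 0.1367, 0.0528]
tool_rot: [0.0, 0.996, 0.089, -0.0]
contact_force: [-0.8, 0.6, -1.9]
gripper_width: 0.229
t: 21.38
eef_pos: [0.5766, 0.1367, 0.0528]
tool_rot: [0.0, 0.996, 0.089, 0.0]
contact_force: [-0.6, 0.3, 0.4]
gripper_width: 0.229
```

```bash
python3 -m jog '[[[0,0,0],[0,0,0],0.3],[[0,0,0],[0,0,0],0],[[0,0,0],[0,0,0],-0.5],[[0,0,0],[0,0,0],-1],[[0,0,0],[0,0,0],-1],[[0,0,0],[0,0,0],-1]]'
python3 - <<'E'
from h import *
p,d=bot.read_camera('wrist'); save('w12',p)
E
```

```text
t: 22.12
eef_pos: [0.5766, 0.1367, 0.0526]
tool_rot: [-0.0, 0.996, 0.089, -0.0]
contact_force: [-0.6, -0.2, -0.2]
gripper_width: 0.997
```

View pics/w12.png

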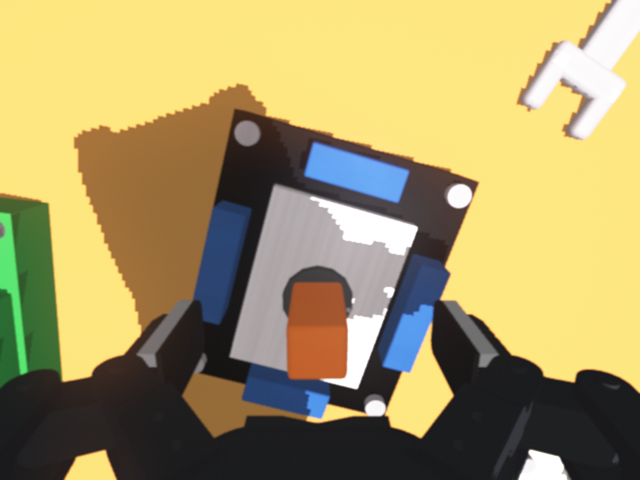

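Released: the pin stands with its collar on the plate, and the jaws are clear of it. Retract straight up and check.

```bash
python3 -m jog '[[[0,0,-15],[0,0,0],-1],[[0,0,-25],[0,0,0],-1],[[0,0,-35],[0,0,0],-1],[[0,0,-45],[0,0,0],-1],[[0,0,-10],[0,0,0],-1],[[0,0,0],[0,0,0],-1],[[0,0,0],[0,0,0],-1],[[0,0,0],[0,0,0],-1]]'
python3 - <<'E'
from h import *
o=bot.get_obs(); print(o['t'],o['eef_pos'],o['contact_force'])
p,d=bot.read_camera('wrist'); save('w13',p)
i,M=T('wrist',o)
vv,uu=np.mgrid[:480,:640]
P=np.stack([(uu-i['cx'])/i['fx'],-(vv-i['cy'])/i['fy'],-np.ones(uu.shape)],-1)*d[...,None]
W=P@M[:3,:3].T+M[:3,3]
near=(abs(W[...,0]-.577)<.05)&(abs(W[...,1]-.136)<.05)
for n,lo,hi in [('grip top',.082,.095),('plate',.0428,.0455)]:
    m=near&(W[...,2]>lo)&(W[...,2]<hi); pts=W[m]
    print(n,m.sum(),np.median(pts[:,2]),cv2.minAreaRect((pts[:,:2]*1000).astype(np.float32)))
    if n=='plate' : print(np.linalg.lstsq(np.c_[pts[:,:2],np.ones(len(pts))],pts[:,2],rcond=None)[0])
p,d=bot.read_camera('side'); save('s13',p)
for c in ['side','top']:
    if c=='top': bot.read_camera(c)
    for t in ['wrench','grease_jar','bearing']:
        print(c,t,[(round(r['score'],2),round(r['xy'][0]*640),round(r['xy'][1]*480)) for r in bot.landmark_of(c,t)[:1]])
E
```

```text
t: 23.18
eef_pos: [0.5758, 0.1364, 0.1812]
tool_rot: [0.0, 0.996, 0.089, -0.001]
contact_force: [0.1, -0.2, 0.1]
gripper_width: 0.999
23.175 [0.57582725 0.13641223 0.18122622] [ 0.1076595  -0.18808872  0.12747089]
grip top 925 0.0864661995746146 ((577.0350341796875, 136.65325927734375), (19.52979278564453, 19.51560401916504), 9.868844985961914)
plate 6150 0.04370797402346385 ((577.1732788085938, 137.4195556640625), (97.80724334716797, 100.95622253417969), 21.23094367980957)
[0.00117204 0.00061157 0.04299555]
side wrench [(0.88, 265, 244)]
side grease_jar [(0.93, 384, 188)]
side bearing [(0.57, 137, 344)]
top wrench [(0.78, 306, 175)]
top grease_jar [(0.67, 477, 206)]
top bearing [(0.74, 145, 202)]
```

View pics/w13.png

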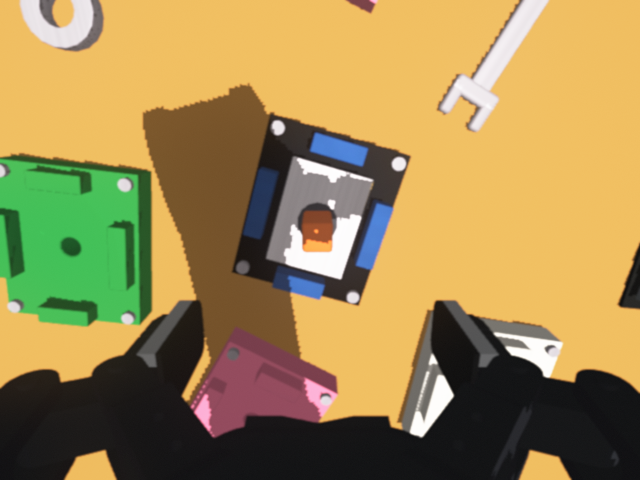

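View pics/s13.png

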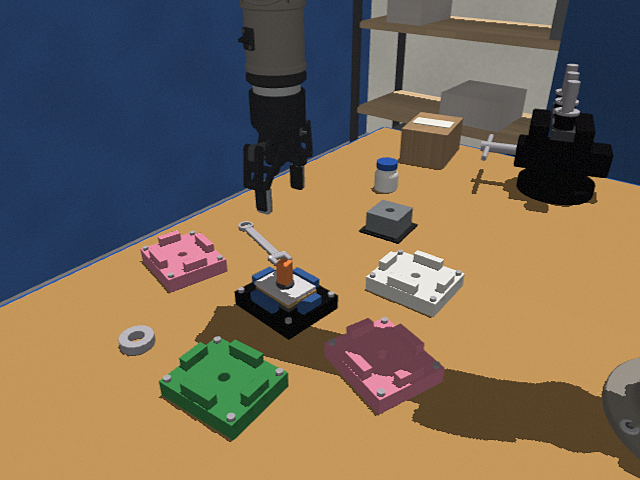

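```bash
python3 -c "
from station import bot
print(bot.hand_in())"
```

```text
the job is handed in; nothing more can be done
None
```

The pin is through all three plates and standing in the black fixture with its collar on the top plate. The gripper has let go of it and is about 13 cm above. I handed the job in at about 23.6 s of the 72 s allowed; no verdict is reported.

**How it was done:** I found the top plate's hole and the two shims' offsets from one wrist picture taken above the fixture. I drew the pin from the holder and lowered its nose into the top plate. Then I dragged the plates hole by hole: to the brass hole, then the steel hole, then the fixture's hole. No plate blocked the pin. The largest vertical change in the force readings was the roughly 2 N when the collar seated.

**Last checks:**
- **Pin height:** the top of the grip measured 86.5 mm above the table, the same as in the holder, so the collar sits at 44 mm on the plate.
- **Pin position:** it measured (577.0, 136.7) mm, within 1 mm of my estimate of the fixture's hole.
- **Top plate:** its upper face measured 43.7 mm high and level. I did not measure its hole at the end, because the collar covers it.
- **Wrench, jar and bearing:** in the side camera they are within 3 pixels of where they started, and the arm never came near them. In the top camera the jar matches exactly and the bearing is within 3 pixels. The top camera's first reading of the wrench was a false, low-score hit on the fixture, so there is no top comparison for it.

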